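# Prove the metal scanner, then hold it over the marked spot on a reclaimed board

### The arm

A 6-joint arm with a two-finger parallel gripper is mounted at the origin on the work surface. World frame = base frame: x ahead of the robot, y to its left, z up, the work surface at z = 0. Lengths are in m, angles in rad, forces in N, time in s.
With the tool pointing down it reaches from about 0.35 to 0.775 m from the base axis. Payload 5.5 kg.
Tool frame: the origin (TCP) lies on the centre line of the jaws, within the pads' length; the fingertips stand 11 mm ahead of it and the grasp point (between the pads) lies 8 mm behind it; z points along the fingers, y is the line along which they close (so a half turn about z gives the same grasp; the last joint's range is limited). The gripper opens to 85 mm and grips with 20 to 120 N. Pads are 22 mm wide; open, the fingers measure 114 mm over their backs; the gripper's body (76 mm by 85 mm) begins 54 mm behind the grasp point. The pads swing forward as they close: fully open they stand 13 mm farther back than shut.
Start: joints at [1.042, 0.313, 0.046, 1.304, 0, 1.431], TCP at [0.218, 0.532, 0.242] pointing down, gripper open.
Joint ranges: [-2.76, 2.76], [-0.86, 1.69], [-1.03, 1.26], [-2.2, 2.34], [-1.47, 1.5], [-3.14, 3.14]. Speed limits (rad/s): [2.57, 2.57, 3.14, 3.14, 3.14, 3.14].

### API

Orientations are given as a unit quaternion [w, x, y, z].
In Python, from workcell import env, viewer, order, models gives the robot as it stands.
- The arm moves only by the tool drive_tool, never from a script. Its argument "series" is a list that holds one entry, the list of rows, each a list of 6 numbers: the shift along the tool's x, y, z each as a share of 120 mm, from -1 to 1, then the turn, a rotation vector about the tool's x, y, z each as a share of 180 degrees, from -1 to 1. A call has 1 to 20 rows; each row shifts and turns the commanded pose from where the row before left it, along the tool's axes as they then stand; what a row does not reach is not made up. A row lasts 1/8 s, in which the tool goes at most 62.5 mm and 10.7 degrees, less where a joint would pass 70% of its speed; a pose out of reach is approached as far as the arm can. A call with a number of a shift or a turn outside -1 to 1 is refused whole. A call with a gripper value outside its range is refused whole. "jaw" is the opening, from -1 (shut) to 1 (fully open), set as the call begins (left out, the last holds). The fingers move at their own pace and stop on an object; "grip_force" is the grip in N (left out, the last holds). Time passes only in rows, so rows that do not move let the fingers close. It gives the time, the measured TCP pose, the force, the opening and the grip force at its end, in the units of the state.
- env.get_state(): the state, without advancing time (a new reading comes with each control period).
- viewer.read_camera(name): name is "scene" or "top"; returns the picture (480x640x3 uint8, red, green, blue); there is no depth.
- viewer.camera_info(name): a dict with "intrinsics" (3x3 intrinsics, pixels), "D" ([k1, k2, p1, p2, k3] as OpenCV has them; the pictures are not rectified), "R" (3x3) and "t" (3): a world point X has camera coordinates R X + t. Camera axes: x right, y down, z forward; pixel columns grow to the right and rows downward; lengths in m; the calibration is good to about 2 mm. A picture is of the moment at which its call begins. camera_info takes no time and is no camera call.
- order.hand_in(): hands the job in; it is judged then, once.
Trained networks look in the newest picture that a camera, given by its name, has taken for a name from the list of things; names that differ only in an ending like _2 or _b are one class to them, and where a whole thing is asked for, a point or a joint stands for the part that bears it (a point fixed in the world has none). Each returns a list of dicts, best first, with "score" (0 to 1); they miss things now and then, are a little off and sometimes report something else, mostly with a low value. They report only what shows in the picture. A call takes as long as a camera call. They do not tell look-alikes from the thing itself.
- models.silhouettes(label, camera): "region" (480x640 bool, what is visible of it) and "location" ([column, row] in pixels, amid what is visible of it).
The state is a dict: "clock": time; "joint_pos": joint angles; "qvel": joint speeds; "tau": joint torques, N m; "tcp_pos": TCP position; "orientation": TCP orientation; "wrist_force": force on the tool from outside, world axes, zero at the start; "ft_torque": the same for the moment, N m; "finger_gap": finger opening in m; "grip_force": force on a finger pad.
Only numpy, scipy, OpenCV 4.12 (cv2) and the standard library are available. Lean on these libraries where they do the work, as an engineer would, in place of code of your own. Each camera call takes 0.05 s, during which the arm holds its last target. There are 200 camera calls.

### The job

Pick up the green metal scanner by its handle and prove it first: hold it still for a good two seconds with its sole squarely facing the centre of the sloping steel test plate, about 4 cm off, without touching the plate or its block. Then carry it over the glue-up to the reclaimed board and stop with it hovering about 1 cm above the orange ring, level, centred on the ring and with its long side along the board, never touching the board. Finish still holding it there, motionless, and leave everything else on the bench where it stands.

Things in the scene. Friction and masses are not known exactly. Their poses are not given: they have to be found in the camera images.
- scanner: Loose green metal scanner, 0.5 kg, body 180 (x) by 84 (y) by 30 mm, flat on the bench. Origin: centre of its sole (underside); z up, x along its length (dark window at +x). Black bow handle on top: bar along x, 24 mm wide (y), 24 mm high, its middle 74 mm straight above the origin; 98 mm of it clear between posts at x = +-57 mm, 32 mm of air under it.
- proof_plate: Steel test plate 80 (x) by 60 (y) mm, yellow 24 mm dot at its centre, fixed on the sloping top of the block. Origin: centre of its upper face, 60 mm above the bench. z points out of the plate, 20 degrees from vertical, leaning roughly towards the robot (within 0.35 rad of -x); x points up the slope.
- board: Dark reclaimed board fixed on the bench: 420 (x) by 140 (y) by 38 mm thick. Origin: centre of its underside, on the bench; x along the board, z up. Two F-clamps stand at its +x end (away from the robot), from x = 178 mm outward, up to 125 mm above the bench; the rest of its top is bare.
- orange_ring: Flat orange crayon ring, 60 mm outside diameter, with a dot at its centre, drawn on the top of the board (z = 38 mm). Origin: its centre, on the board's top face; axes parallel to the board's. It may be nearer to or farther from the robot than the white cross.
- white_cross: Flat white crayon cross, 56 mm arms, on the board's top: a spot already checked, not the target. Origin: its centre.
- glue_up: Loose glued panel standing on edge between the scanner's side and the board's side: 340 (x) by 20 (y), with two upright clamps, 130 mm high in all, feet 60 mm wide (y). Origin: centre of its underside; x along the panel. To be left standing where it is.
- tape_measure: Loose yellow tape measure, 70 by 36 by 62 mm high, origin under its centre. Leave alone.
- screw_jar: Loose glass jar, 64 mm diameter, 85 mm high, origin under its centre. Leave alone.
- wax_tin: Loose round tin, 84 mm diameter, 75 mm high, origin under its centre. Leave alone.
- mallet: Loose wooden mallet lying right of the board, about 260 mm long and 70 mm high. Origin on the bench below its handle. Leave alone.
- proof_block: The plywood block under the test plate, fixed on the bench: 110 (x) by 100 (y) mm, 76 mm high at its back. Origin: on the bench, straight below the plate's centre; its low front edge is at -x, turned roughly to the robot.
Not all that is in view belongs to the job. Of the things that look like the scanner, the largest one is meant.

How it is judged:
On the way, in this order (a step that is already met when the one before it is completed fails the run):
1. the scanner is lifted clear of the bench in the gripper (height (world z) of scanner above 0.03 m and contact force between scanner and the fingers above 1 N), for 0.2 s.
2. the scanner is held still for 1.5 s, its sole facing the plate squarely (within 0.17 rad), the plate's centre within 20 mm of the line straight out of the sole's centre and 25 to 55 mm from it (x of proof_plate in the frame of scanner between -0.02 and 0.02 m and y of proof_plate in the frame of scanner between -0.02 and 0.02 m and z of proof_plate in the frame of scanner between -0.055 and -0.025 m and angle between the z axis of scanner and the z axis of proof_plate, either way round below 0.17 rad and contact force between scanner and the fingers above 1 N and linear speed of scanner below 0.03 m/s and angular speed of scanner below 0.2 rad/s), for 1.5 s.
At the end, for the whole second after the job is handed in: The gripper still holds the scanner, motionless, level within 0.1 rad, its long side along the board within 0.12 rad, the sole's centre within 12 mm (horizontally) of the orange ring's centre and 3 to 20 mm above the board, touching neither board nor glue-up (horizontal distance between scanner and orange_ring below 0.012 m and z of scanner in the frame of orange_ring between 0.003 and 0.02 m and angle between the x axis of scanner and the x axis of board, either way round below 0.12 rad and angle between scanner's own z axis and vertical below 0.1 rad and contact force between scanner and board below 0.1 N and contact force between scanner and glue_up below 0.1 N and contact force between scanner and the fingers above 1 N and linear speed of scanner below 0.03 m/s and angular speed of scanner below 0.2 rad/s); the arm keeps its last pose, push and grip.
It fails at once if the scanner touches the board (contact force between scanner and board above 0.5 N).
It fails at once if the scanner touches the test plate or its block (contact force between scanner and proof_block above 0.5 N).
It fails at once if the glue-up is tipped (angle between glue_up's own z axis and vertical above 0.15 rad).
It fails at once if a bystander (glue-up, tape measure, jar, tin or mallet) is shifted more than 20 mm (distance of any of glue_up, tape_measure, screw_jar, wax_tin, mallet from where it was at the start of the episode above 0.02 m).
It also fails if it takes over 61 s, if anything falls off the work surface, if the arm or the gripper's body presses on something with over 40 N, if the wrist force passes 120 N, or if a joint passes its speed limit or range.

## Working session

There is one attempt and no reset: what is moved stays moved. The work goes in short steps, Python scripts to look and compute and a tool call to move; the robot and the scene stay as the last step left them, time stands still between calls to the robot, and variables do not carry over. Pictures are saved under pics/ and viewed, at most 10 in all, crops included, and the job is handed in when it is done.

Besides the shell and the picture viewer there is one more tool, called after "Emit:" in YAML: its name, and indented under it one key for each argument. drive_tool: Moves the arm, as the interface text tells. Its arguments: {"type":"object","properties":{"series":{"type":"array"},"jaw":{"type":"number"},"grip_force":{"type":"number"}},"required":["series"]}

```bash
mkdir -p pics
cat > h.py <<'E'
import numpy as np, cv2
from workcell import env, viewer, order, models
def px2w(cam,pts,z):
    c=viewer.camera_info(cam);K=np.array(c["intrinsics"]);D=np.array(c["D"]);R=np.array(c["R"]);t=np.array(c["t"])
    u=cv2.undistortPoints(np.array(pts,float).reshape(-1,1,2),K,D).reshape(-1,2)
    d=np.c_[u,np.ones(len(u))]@R; o=-R.T@t
    z=np.broadcast_to(z,len(u))
    return o+d*((z-o[2])/d[:,2])[:,None]
def w2px(cam,X):
    c=viewer.camera_info(cam);R=np.array(c["R"]);
    return cv2.projectPoints(np.array(X,float).reshape(-1,1,3),cv2.Rodrigues(R)[0],np.array(c["t"],float),np.array(c["intrinsics"]),np.array(c["D"],float))[0].reshape(-1,2)
E
python3 - <<'E'
from h import *
np.set_printoptions(precision=3,suppress=True)
for cam in("top","scene"):
    im=viewer.read_camera(cam);cv2.imwrite(f"pics/{cam}0.png",im[:,:,::-1])
    c=viewer.camera_info(cam);R=np.array(c["R"]);print(cam,-R.T@np.array(c["t"]),R[2])
    for n in "scanner proof_plate board orange_ring white_cross glue_up tape_measure screw_jar wax_tin mallet proof_block".split():
        for m in models.silhouettes(n,cam)[:3]:
            r=m["region"];b=cv2.minAreaRect(np.argwhere(r)[:,::-1].astype(np.float32))
            print(n,round(m["score"],2),np.round(m["location"]),r.sum(),[np.round(x,1) for x in b],px2w(cam,[m["location"]],0)[0][:2])
print(env.get_state())
E
```

```text
top [0.325 0.011 1.364] [ 0.135  0.007 -0.991]
scanner 0.97 [171. 321.] 1103 [array([171.2, 321.9]), array([23.2, 49.6]), np.float64(46.6)] [0.272 0.423]
scanner 0.83 [194. 244.] 2103 [array([195.4, 246.1]), array([32.7, 67.1]), np.float64(26.0)] [0.483 0.372]
scanner 0.73 [124. 258.] 1215 [array([120. , 257.3]), array([25. , 51.1]), np.float64(35.5)] [0.439 0.564]
proof_plate 0.59 [271. 184.] 656 [array([272.3, 183.1]), array([22.8, 29.7]), np.float64(18.4)] [0.656 0.167]
board 0.98 [439. 239.] 8754 [array([441.3, 230.9]), array([ 56.6, 178.8]), np.float64(13.7)] [ 0.514 -0.303]
orange_ring 0.64 [433. 258.] 119 [array([433.5, 262.5]), array([21., 21.]), np.float64(90.0)] [ 0.461 -0.286]
white_cross 0.61 [451. 222.] 136 [array([446.6, 221.4]), array([14.6, 14.6]), np.float64(14.0)] [ 0.56  -0.336]
white_cross 0.39 [438. 239.] 8703 [array([441.2, 231.3]), array([ 55.4, 179. ]), np.float64(13.4)] [ 0.513 -0.3  ]
glue_up 0.78 [338. 224.] 1503 [array([336.4, 225.3]), array([ 23.3, 132. ]), np.float64(5.4)] [ 0.547 -0.024]
tape_measure 0.96 [290. 266.] 333 [array([292. , 268.6]), array([2
[... 1806 characters left out ...]
at64(18.4)] [0.707 0.338]
mallet 0.76 [148. 351.] 3667 [array([140.1, 332.2]), array([103.9,  71.4]), np.float64(54.9)] [ 0.548 -0.479]
proof_block 0.88 [376. 249.] 823 [array([381.6, 244.8]), array([23.7, 49.5]), np.float64(62.8)] [0.598 0.183]
{'clock': 1.2, 'joint_pos': array([1.042, 0.313, 0.046, 1.304, 0.   , 1.431]), 'qvel': array([ 0.001, -0.001, -0.   , -0.002,  0.   , -0.001]), 'tau': array([  0.   , -48.048,  29.881,   0.001,  -0.   ,  -0.   ]), 'tcp_pos': array([0.218, 0.532, 0.242]), 'orientation': array([0.   , 0.193, 0.981, 0.   ]), 'wrist_force': array([-0.331,  0.346,  0.104]), 'ft_torque': array([-0.012, -0.018,  0.   ]), 'grip_force': 0.0, 'finger_gap': 0.08564956802171302}
```

View pics/top0.png

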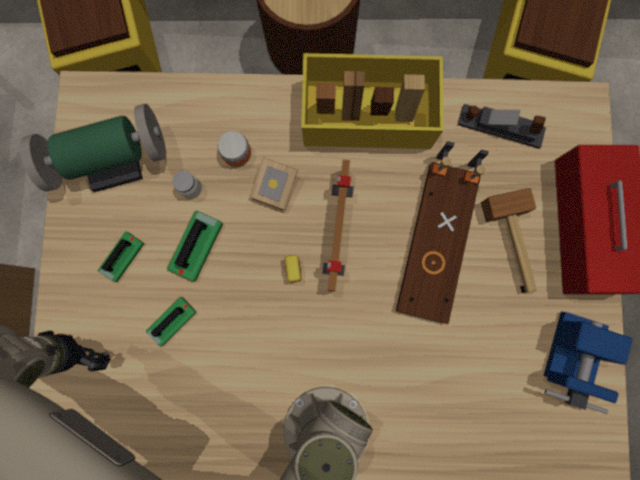

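View pics/scene0.png

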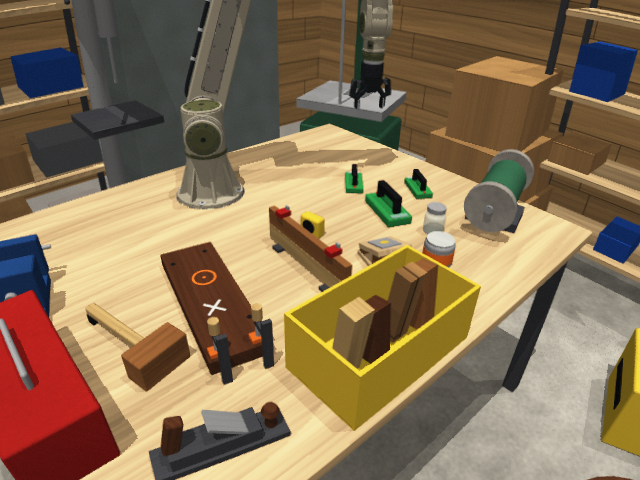

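```bash
cat > fit.py <<'E'
from h import *
from scipy.optimize import minimize
np.set_printoptions(precision=4,suppress=True)
def box(lx,ly,z0,z1,cx=0): return np.array([[cx+sx*lx/2,sy*ly/2,z] for sx in(-1,1) for sy in(-1,1) for z in(z0,z1)])
def place(P,p): c,s=np.cos(p[2]),np.sin(p[2]); return np.c_[c*P[:,0]-s*P[:,1]+p[0],s*P[:,0]+c*P[:,1]+p[1],P[:,2]]
S=4
def render(cam,parts,p):
    m=np.zeros((480*S,640*S),np.uint8)
    for P in parts:
        q=(w2px(cam,place(P,p))+.5)*S-.5
        cv2.fillConvexPoly(m,cv2.convexHull(np.round(q*16).astype(np.int32)),1,shift=4)
    return m
def fit(masks,parts,p0):
    M={c:cv2.resize(m.astype(np.float32),None,fx=S,fy=S,interpolation=cv2.INTER_LINEAR)>.5 for c,m in masks.items()}
    f=lambda p:sum(np.count_nonzero(M[c]!=(render(c,parts,p)>0)) for c in M)/S/S
    best=min((minimize(f,np.add(p0,d),method="Nelder-Mead",options=dict(initial_simplex=np.add(p0,d)+np.array([[0,0,0],[.01,0,0],[0,.01,0],[0,0,.08]]))) for d in([0,0,0],[.006,-.006,.05],[-.006,.006,-.05])),key=lambda r:r.fun)
    return best.x,best.fun
E
python3 - <<'E'
from fit import *
sc=[box(.18,.084,0,.03),box(.138,.024,.03,.086)]
T=viewer.read_camera("top");
ms={}
def get(n,cam,loc):
    r=models.silhouettes(n,cam); return min(r,key=lambda m:np.hypot(*(np.array(m["location"])-loc)))["region"]
m=dict(top=get("scanner","top",(194,244)))
m2=get("proof_plate","top",(271,184)); mb=get("board","top",(439,239)); mk=get("proof_block","top",(273,184))
mt={n:get(n,"top",l) for n,l in dict(tape_measure=(290,266),screw_jar=(187,185),wax_tin=(233,152),glue_up=(338,224)).items()}
Sc=viewer.read_camera("scene"); ms_=get("scanner","scene",(388,204));mbs=get("board","scene",(217,313))
print("scanner top",fit(m,sc,[.46,.36,1.1])); print("both",fit(dict(top=m["top"],scene=ms_),sc,[.46,.36,1.1]))
pl=np.array([[sx*.04*np.cos(.349),sy*.03,.06+sx*.04*np.sin(.349)] for sx in(-1,1) for sy in(-1,1)])
print("plate",fit(dict(top=m2),[pl],[.62,.16,-.3]))
c,s=np.cos(.349),np.sin(.349)
bl=[np.array([[x,y,z] for y in(-.05,.05) for x,z in((-.055,0),(.055,0),(-.055,.04),(.055,.076))])]
print("block",fit(dict(top=mk),bl,[.62,.16,-.3]))
print("board",fit(dict(top=mb),[box(.42,.14,0,.038)],[.52,-.3,-.25]))
gl=[box(.34,.02,0,.10)]
print("glue",fit(dict(top=mt["glue_up"]),gl,[.52,-.02,-.1]))
for n,h in(("tape_measure",.062),("screw_jar",.085),("wax_tin",.075)):
    a=np.argwhere(mt[n])[:,::-1].mean(0); print(n,px2w("top",[a],h/2)[0])
def blob(im,f,around,rad):
    hsv=cv2.cvtColor(im,cv2.COLOR_RGB2HSV);k=f(*[hsv[:,:,i].astype(int) for i in range(3)])
    p=np.argwhere(k)[:,::-1]; p=p[np.hypot(*(p-around).T)<rad]; (e)=cv2.minEnclosingCircle(p.astype(np.float32)); return p.mean(0),len(p),e
org=lambda h,s,v:(h<20)&(s>150)&(v>130)
for cam,im,a in(("top",T,(433,262)),("scene",Sc,(204,277))):
    b=blob(im,org,a,18); print("ring",cam,b,px2w(cam,[b[0],b[2][0]],.038))
yel=lambda h,s,v:(h>18)&(h<32)&(s>130)&(v>130)
b=blob(T,yel,(272,184),7);print("dot",b,px2w("top",[b[0]],.06))
a=px2w("top",[(446.6,221.4)],.038);print("cross",a)
cv2.imwrite("pics/crop1.png",cv2.resize(T[140:340,90:310],None,fx=3,fy=3,interpolation=cv2.INTER_CUBIC)[:,:,::-1])
E
```

```text
scanner top (array([ 0.4769,  0.3646, -0.3965]), np.float64(173.75))
both (array([ 0.4776,  0.3654, -0.4149]), np.float64(386.375))
plate (array([ 0.6443,  0.1566, -0.3448]), np.float64(50.625))Traceback (most recent call last):
  File "<stdin>", line 16, in <module>
  File "fit.py", line 16, in fit
    best=min((minimize(f,np.add(p0,d),method="Nelder-Mead",options=dict(initial_simplex=np.add(p0,d)+np.array([[0,0,0],[.01,0,0],[0,.01,0],[0,0,.08]]))) for d in([0,0,0],[.006,-.006,.05],[-.006,.006,-.05])),key=lambda r:r.fun)
  File "fit.py", line 16, in <genexpr>
    best=min((minimize(f,np.add(p0,d),method="Nelder-Mead",options=dict(initial_simplex=np.add(p0,d)+np.array([[0,0,0],[.01,0,0],[0,.01,0],[0,0,.08]]))) for d in([0,0,0],[.006,-.006,.05],[-.006,.006,-.05])),key=lambda r:r.fun)
              ~~~~~~~~^^^^^^^^^^^^^^^^^^^^^^^^^^^^^^^^^^^^^^^^^^^^^^^^^^^^^^^^^^^^^^^^^^^^^^^^^^^^^^^^^^^^^^^^^^^^^^^^^^^^^^^^^^^^^^^^^^^^^^^^^^^^^^^^^^
    res = _minimize_neldermead(fun, x0, args, callback, bounds=bounds,
                               **options)
    fxr = func(xr)
    fx = function(np.copy(x), *(wrapper_args + args))
  File "fit.py", line 15, in <lambda>
    f=lambda p:sum(np.count_nonzero(M[c]!=(render(c,parts,p)>0)) for c in M)/S/S
               ~~~^^^^^^^^^^^^^^^^^^^^^^^^^^^^^^^^^^^^^^^^^^^^^^^^^^^^^^^^^^
  File "fit.py", line 15, in <genexpr>
    f=lambda p:sum(np.count_nonzero(M[c]!=(render(c,parts,p)>0)) for c in M)/S/S
                                           ~~~~~~^^^^^^^^^^^
  File "fit.py", line 10, in render
    q=(w2px(cam,place(P,p))+.5)*S-.5
       ~~~~^^^^^^^^^^^^^^^^
  File "h.py", line 10, in w2px
    c=viewer.camera_info(cam);R=np.array(c["R"]);
ValueError: time passes only in moves, steps and waits
```

```bash
sed -i 's/viewer.camera_info(cam)/info(cam)/; s/^def px2w/import functools\ninfo=functools.cache(lambda cam:viewer.camera_info(cam))\ndef px2w/' h.py
python3 - <<'E'
from fit import *
sc=[box(.18,.084,0,.03),box(.138,.024,.03,.086)]
def get(n,cam,loc):
    r=models.silhouettes(n,cam); return min(r,key=lambda m:np.hypot(*(np.array(m["location"])-loc)))["region"]
T=viewer.read_camera("top");
cv2.imwrite("pics/crop1.png",cv2.resize(T[140:340,90:310],None,fx=3,fy=3,interpolation=cv2.INTER_CUBIC)[:,:,::-1])
m=get("scanner","top",(194,244))
mb=get("board","top",(439,239)); mk=get("proof_block","top",(273,184));m2=get("proof_plate","top",(271,184))
mt={n:get(n,"top",l) for n,l in dict(tape_measure=(290,266),screw_jar=(187,185),wax_tin=(233,152),glue_up=(338,224)).items()}
Sc=viewer.read_camera("scene"); ms_=get("scanner","scene",(388,204));mbs=get("board","scene",(217,313))
np.savez("masks.npz",m=m,mb=mb,mk=mk,m2=m2,ms=ms_,mbs=mbs,T=T,Sc=Sc)
def green(im,a):
    h=cv2.cvtColor(im,cv2.COLOR_RGB2HSV);k=((h[:,:,0]>45)&(h[:,:,0]<85)&(h[:,:,1]>120)).astype(np.uint8)
    n,l,st,ce=cv2.connectedComponentsWithStats(k);i=1+np.argmin(np.hypot(*(ce[1:]-a).T)+1e3*(st[1:,4]<80))
    h=np.zeros_like(k);cv2.fillConvexPoly(h,cv2.convexHull(np.argwhere(l==i)[:,::-1].astype(np.int32)),1);return h
g=green(T,(194,244));print("green px",g.sum(),m.sum())
print("scanner green hull",fit(dict(top=g),sc[:1],[.478,.365,-.4]))
print("scanner scene",fit(dict(scene=ms_),sc,[.478,.365,-.4]))
bl=[np.array([[x,y,z] for y in(-.05,.05) for x,z in((-.055,0),(.055,0),(-.055,.036),(.055,.076))])]
print("block",fit(dict(top=mk),bl,[.64,.156,-.3]))
print("board",fit(dict(top=mb),[box(.42,.14,0,.038)],[.52,-.3,-.25]))
print("board sc",fit(dict(scene=mbs),[box(.42,.14,0,.038)],[.52,-.3,-.25]))
print("glue",fit(dict(top=mt["glue_up"]),[box(.34,.02,0,.10)],[.52,-.02,-.1]))
for n,h in(("tape_measure",.062),("screw_jar",.085),("wax_tin",.075)):
    a=np.argwhere(mt[n])[:,::-1].mean(0); print(n,px2w("top",[a],h/2)[0])
def blob(im,f,around,rad):
    hsv=cv2.cvtColor(im,cv2.COLOR_RGB2HSV);k=f(*[hsv[:,:,i].astype(int) for i in range(3)])
    p=np.argwhere(k)[:,::-1]; p=p[np.hypot(*(p-around).T)<rad]; e=cv2.minEnclosingCircle(p.astype(np.float32)); return p.mean(0),len(p),e
org=lambda h,s,v:(h<20)&(s>150)&(v>130)
for cam,im,a in(("top",T,(433,262)),("scene",Sc,(204,277))):
    b=blob(im,org,a,18); print("ring",cam,b,px2w(cam,[b[0],b[2][0]],.038))
yel=lambda h,s,v:(h>18)&(h<32)&(s>130)&(v>130)
b=blob(T,yel,(272,184),7);print("dot",b,px2w("top",[b[0]],.06))
print("cross",px2w("top",[(446.6,221.4)],.038))
E
```

```text
green px 1143 2117
scanner green hull (array([ 0.4693,  0.3482, -0.1593]), np.float64(1110.0))
scanner scene (array([ 0.4738,  0.3701, -0.4781]), np.float64(164.875))
block (array([ 0.6457,  0.1562, -0.3326]), np.float64(90.4375))
board (array([ 0.503 , -0.295 , -0.2252]), np.float64(840.3125))
board sc (array([ 0.504 , -0.2958, -0.2186]), np.float64(768.5))
glue (array([ 0.5335, -0.0215, -0.0911]), np.float64(395.5))
tape_measure [0.4194 0.0977 0.031 ]
screw_jar [0.6407 0.3903 0.0425]
wax_tin [0.7454 0.2681 0.0375]
ring top (array([433.1032, 262.1935]), 155, ((433.0862121582031, 262.0862121582031), 11.296157836914062)) [[ 0.4453 -0.2775  0.038 ]
 [ 0.4456 -0.2774  0.038 ]]
ring scene (array([203.681 , 276.9816]), 163, ((203.5, 276.5), 12.747649192810059)) [[ 0.4452 -0.2772  0.038 ]
 [ 0.4432 -0.2766  0.038 ]]
dot (array([272.52, 183.26]), 50, ((272.53125, 183.0625), 3.9732766151428223)) [[0.6448 0.1558 0.06  ]]
cross [[ 0.5563 -0.3144  0.038 ]]
```

View pics/crop1.png

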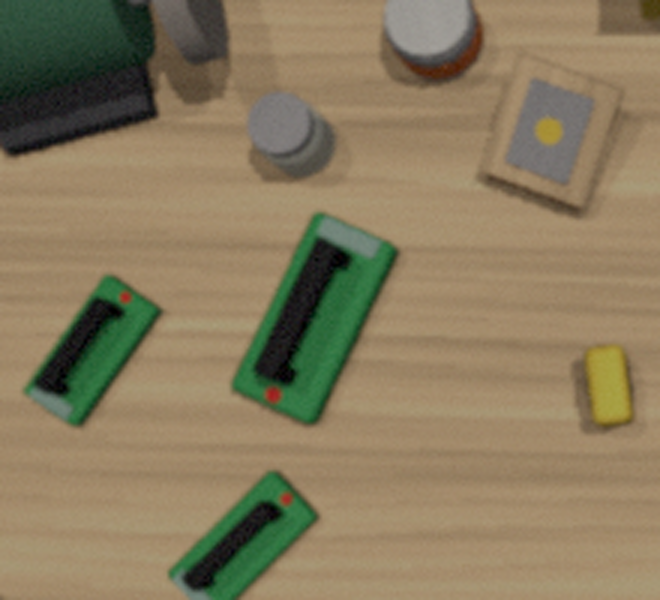

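Run:
```python
from fit import *
Z=np.load("masks.npz");T=Z["T"];m=Z["m"]
hsv=cv2.cvtColor(T,cv2.COLOR_RGB2HSV).astype(int)
d=cv2.dilate(m.astype(np.uint8),np.ones((7,7)))>0
g=d&(hsv[:,:,0]>40)&(hsv[:,:,0]<95)&(hsv[:,:,1]>60)
hu=np.zeros((480,640),np.uint8);cv2.fillConvexPoly(hu,cv2.convexHull(np.argwhere(g)[:,::-1].astype(np.int32)),1)
print(g.sum(),hu.sum(),m.sum())
for mm in(hu,m):print("body",fit(dict(top=mm),[box(.18,.084,0,.03)],[.475,.367,-.44]))
# dark handle
e=cv2.erode(hu,np.ones((5,5)))>0
k=e&(hsv[:,:,2]<50); p=np.argwhere(k)[:,::-1].astype(np.float32)
r=cv2.minAreaRect(p);print("handle",len(p),r)
b=cv2.boxPoints(r);w=px2w("top",b,.082)
print(w.mean(0),[np.linalg.norm(w[i]-w[i-1]) for i in range(2)])
L=(1 if np.linalg.norm(w[1]-w[0])>np.linalg.norm(w[2]-w[1]) else 2);v=w[L]-w[L-1];v*=np.sign(v[0]);print("yaw",np.arctan2(v[1],v[0]))
# overlays
o=cv2.resize(T,None,fx=4,fy=4,interpolation=cv2.INTER_CUBIC)
for P,q,c in((box(.18,.084,0,.03),[.4755,.367,-.44],(255,0,0)),(box(.42,.14,0,.038),[.503,-.295,-.225],(255,0,255)),(box(.34,.02,0,.1),[.5335,-.0215,-.091],(0,0,255)),(box(.098,.024,.062,.086),[.4755,.367,-.44],(255,255,0))):
    cv2.polylines(o,[cv2.convexHull(np.round((w2px("top",place(P,q))+.5)*4).astype(np.int32))],True,c,1)
cv2.imwrite("pics/ov.png",np.hstack([o[760:1160,620:960],o[600:1000,1240:1460].copy()])[:,:,::-1])
cv2.imwrite("pics/ov2.png",o[560:1320,1260:2000][:,:,::-1][::1] if 0 else cv2.resize(o[560:1320,1260:2000],None,fx=.75,fy=.75)[:,:,::-1])
```

```text
1468 2100 2117
body (array([ 0.4769,  0.3664, -0.4059]), np.float64(157.1875))
body (array([ 0.4754,  0.3647, -0.404 ]), np.float64(145.5625))
handle 522 ((190.44505310058594, 243.94622802734375), (13.148273468017578, 48.80173110961914), 25.942296981811523)
[0.4737 0.3601 0.082 ] [np.float64(0.03453550618237807), np.float64(0.1257908195689073)]
yaw -0.39609058656725676
```

View pics/ov.png

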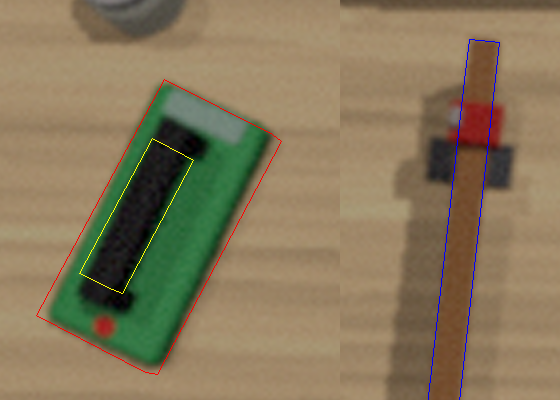

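View pics/ov2.png

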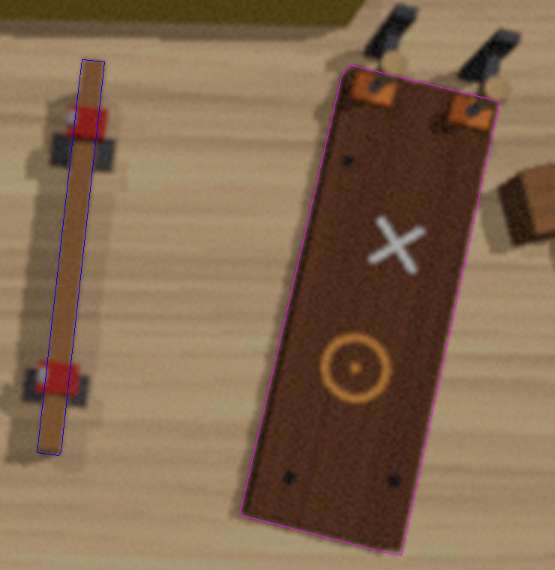

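The three candidates in the top image are (194,244), (171,321) and (124,258). The one at (194,244) is the largest, about 2100 px against 1100 px, so it's the scanner meant; the crop confirms this. Ring, board and glue-up outlines match the picture. The scanner outline should move about 3 mm to the right, which gives (0.475, 0.3625) with yaw −0.41.

```bash
cat > plan.py <<'E'
import sys
from h import *
from scipy.spatial.transform import Rotation as Ro
np.set_printoptions(precision=4,suppress=True)
def targ(psi,tilt=0):
    c,s=np.cos(psi),np.sin(psi); u=np.array([c,s,0]); n=-np.sin(tilt)*u+np.array([0,0,np.cos(tilt)])
    y=np.cross(n,np.cross(u,n)); x=np.cross(n,[-s,c,0])*-1  # scanner x up slope
    return np.c_[-x,np.cross(-n,-x),-n],n
def rel(p,psi,tilt=0):
    s=env.get_state();w,a,b,c=s["orientation"];R=Ro.from_quat([a,b,c,w]).as_matrix()
    Rt,n=targ(psi,tilt); d=np.array(p)-s["tcp_pos"]
    print("clock",s["clock"],"tcp",s["tcp_pos"],"force",s["wrist_force"],"gap",s["finger_gap"],s["grip_force"])
    print("turn shares",Ro.from_matrix(R.T@Rt).as_rotvec()/np.pi,"shift shares: old axes",R.T@d/.12,"new axes",Rt.T@d/.12)
if __name__=="__main__": a=[float(v) for v in sys.argv[1:]]; rel(a[:3],*a[3:])
E
python3 - <<'E'
from plan import *
R,n=targ(-.41);print(R); R,n=targ(-.34,.349);print(R,n)
rel([.475,.3625,.17],-.41)
E
```

```text
[[-0.9171  0.3986 -0.    ]
 [ 0.3986  0.9171 -0.    ]
 [ 0.     -0.     -1.    ]]
[[-0.8859  0.3335  0.3224]
 [ 0.3134  0.9428 -0.114 ]
 [-0.342   0.     -0.9397]] [-0.3224  0.114   0.9397]
clock 2.4 tcp [0.218  0.5321 0.2423] force [ 0.2277 -0.416  -0.72  ] gap 0.08485498952533839 0.0
turn shares [0.     0.     0.0068] shift shares: old axes [-2.5176 -0.4963  0.6029] new axes [-2.5276 -0.4426  0.6028]
```

Emit:
drive_tool:
  series:
    - [[0, 0, 0, 0, 0, 0.0068], [-0.21, -0.037, 0.05, 0, 0, 0], [-0.21, -0.037, 0.05, 0, 0, 0], [-0.21, -0.037, 0.05, 0, 0, 0], [-0.21, -0.037, 0.05, 0, 0, 0], [-0.21, -0.037, 0.05, 0, 0, 0], [-0.21, -0.037, 0.05, 0, 0, 0], [-0.21, -0.037, 0.05, 0, 0, 0], [-0.21, -0.037, 0.05, 0, 0, 0], [-0.21, -0.037, 0.05, 0, 0, 0], [-0.21, -0.037, 0.05, 0, 0, 0], [-0.21, -0.037, 0.05, 0, 0, 0], [-0.21, -0.037, 0.05, 0, 0, 0], [0, 0, 0, 0, 0, 0], [0, 0, 0, 0, 0, 0]]
  jaw: 1

```text
clock: 4.28
tcp_pos: [0.4737, 0.3628, 0.1704]
orientation: [-0.0, 0.204, 0.979, 0.0]
wrist_force: [-0.3, -0.8, -0.9]
finger_gap: 0.0853
grip_force: 0.0
```

Run:
```python
from plan import *
rel([.475,.3625,.066],-.41)
a=viewer.read_camera("top");b=viewer.read_camera("scene")
f=lambda x:cv2.resize(x,(400,400),interpolation=cv2.INTER_CUBIC)
cv2.imwrite("pics/a1.png",np.hstack([f(a[190:290,140:240]),f(b[150:250,340:440])])[:,:,::-1])
```

```text
clock 4.275 tcp [0.4737 0.3628 0.1704] force [-0.3386 -0.7686 -0.8741] gap 0.08533787863824241 0.0
turn shares [-0.     -0.0002 -0.0002] shift shares: old axes [-0.0117  0.0021  0.8696] new axes [-0.0112  0.0021  0.8696]
```

View pics/a1.png

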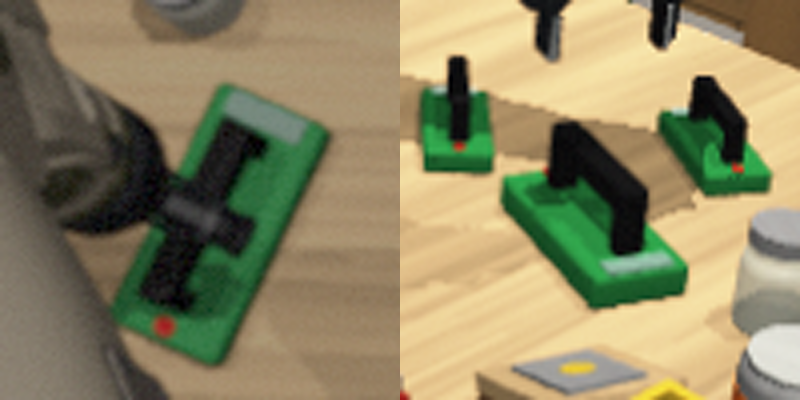

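The left half shows the gripper over the handle's middle at about (190,215) in the crop, with the fingers lying across the bar. The right half shows the handle free on both sides. I'll go down and grip.

Emit:
drive_tool:
  series:
    - [[-0.0112, 0.002, 0.09, 0, 0, 0], [0, 0, 0.13, 0, 0, 0], [0, 0, 0.13, 0, 0, 0], [0, 0, 0.13, 0, 0, 0], [0, 0, 0.13, 0, 0, 0], [0, 0, 0.13, 0, 0, 0], [0, 0, 0.13, 0, 0, 0], [0, 0, 0, 0, 0, 0], [0, 0, 0, 0, 0, 0]]

```text
clock: 5.5
tcp_pos: [0.4757, 0.3625, 0.0662]
orientation: [0.0, 0.204, 0.979, 0.0]
wrist_force: [-0.7, 0.8, 0.3]
finger_gap: 0.0857
grip_force: 0.0
```

Emit:
drive_tool:
  series:
    - [[0, 0, 0, 0, 0, 0], [0, 0, 0, 0, 0, 0], [0, 0, 0, 0, 0, 0], [0, 0, 0, 0, 0, 0], [0, 0, 0, 0, 0, 0], [0, 0, 0, 0, 0, 0], [0, 0, 0, 0, 0, 0], [0, 0, 0, 0, 0, 0], [0, 0, 0, 0, 0, 0], [0, 0, 0, 0, 0, 0], [0, 0, 0, 0, 0, 0], [0, 0, 0, 0, 0, 0]]
  jaw: -1
  grip_force: 90

```text
clock: 7.0
tcp_pos: [0.4763, 0.3632, 0.0666]
orientation: [0.001, 0.204, 0.979, 0.001]
wrist_force: [2.6, 4.9, 3.1]
finger_gap: 0.0228
grip_force: 91.5
```

Emit:
drive_tool:
  series:
    - [[0, 0, -0.08, 0, 0, 0], [0, 0, -0.15, 0, 0, 0], [0, 0, -0.15, 0, 0, 0], [0, 0, -0.15, 0, 0, 0], [0, 0, -0.15, 0, 0, 0], [0, 0, -0.15, 0, 0, 0], [0, 0, -0.15, 0, 0, 0], [0, 0, -0.15, 0, 0, 0], [0, 0, -0.15, 0, 0, 0], [0, 0, -0.15, 0, 0, 0], [0, 0, -0.1, 0, 0, 0], [0, 0, 0, 0, 0, 0], [0, 0, 0, 0, 0, 0]]

```text
clock: 8.62
tcp_pos: [0.4748, 0.3619, 0.2484]
orientation: [-0.001, 0.204, 0.979, -0.001]
wrist_force: [-0.4, 0.1, -5.7]
finger_gap: 0.0228
grip_force: 90.5
```

Run:
```python
from plan import *
R,n=targ(-.34,.345)
p=np.array([.6448,.1562,.06])
print(p+n*.107,p+n*.2)
rel(p+n*.2,-.34,.345)
b=viewer.read_camera("scene")
cv2.imwrite("pics/b1.png",cv2.resize(b[100:260,310:470],(600,600),interpolation=cv2.INTER_CUBIC)[:,:,::-1])
```

```text
[0.6107 0.1683 0.1607] [0.581  0.1788 0.2482]
clock 8.625 tcp [0.4748 0.3619 0.2484] force [-0.441   0.0517 -5.6889] gap 0.02276435890105254 90.4914665222168
turn shares [-0.0044 -0.1102 -0.022 ] shift shares: old axes [-1.4202 -1.0466  0.0018] new axes [-1.2635 -1.1438  0.4558]
```

View pics/b1.png

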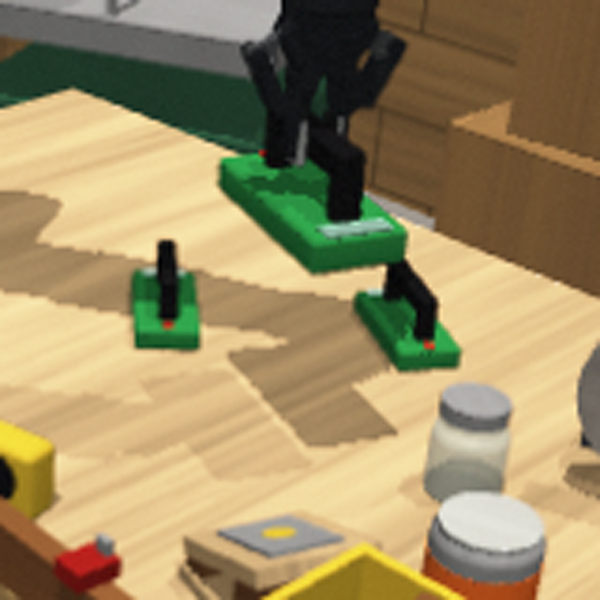

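The scanner hangs level, with its body centred near (312,205) under the fingers at about (310,130). Next: over to the plate, then tilt.

Emit:
drive_tool:
  series:
    - [[-0.142, -0.1047, 0, 0, 0, 0], [-0.142, -0.1047, 0, 0, 0, 0], [-0.142, -0.1047, 0, 0, 0, 0], [-0.142, -0.1047, 0, 0, 0, 0], [-0.142, -0.1047, 0, 0, 0, 0], [-0.142, -0.1047, 0, 0, 0, 0], [-0.142, -0.1047, 0, 0, 0, 0], [-0.142, -0.1047, 0, 0, 0, 0], [-0.142, -0.1047, 0, 0, 0, 0], [-0.142, -0.1047, 0, 0, 0, 0], [0, 0, 0, -0.0011, -0.0276, -0.0055], [0, 0, 0, -0.0011, -0.0276, -0.0055], [0, 0, 0, -0.0011, -0.0276, -0.0055], [0, 0, 0, -0.0011, -0.0276, -0.0055], [0, 0, 0, 0, 0, 0], [0, 0, 0, 0, 0, 0], [0, 0, 0, 0, 0, 0]]

```text
clock: 10.8
tcp_pos: [0.5825, 0.1789, 0.2497]
orientation: [0.17, 0.167, 0.971, -0.028]
wrist_force: [0.7, 0.4, -5.4]
finger_gap: 0.0228
grip_force: 90.5
```

```bash
cat > fit6.py <<'E'
from fit import *
from scipy.spatial.transform import Rotation as Ro
from plan import targ
# fit scanner offset along handle (a), height offset (h) and pitch (b) in grip, from scene+top silhouettes
def run(near):
    s=env.get_state();w,a,b,c=s["orientation"];R=Ro.from_quat([a,b,c,w]).as_matrix();t=s["tcp_pos"]
    M={}
    for cam in("top","scene"):
        viewer.read_camera(cam)
        pr=w2px(cam,[t+R@[0,0,.05]])[0]
        r=sorted(models.silhouettes("scanner",cam),key=lambda m:np.hypot(*(np.array(m["location"])-pr)))
        print(cam,"pred",pr,[(np.round(m["location"]),m["score"],m["region"].sum()) for m in r][:2])
        if r and np.hypot(*(r[0]["location"]-pr))<25: M[cam]=r[0]["region"]
    Rs=R@np.diag([-1,1,-1]) # scanner axes
    body=box(.18,.084,0,.03)
    for cam in("scene",):
        if cam not in M: continue
        m=cv2.resize(M[cam].astype(np.float32),None,fx=S,fy=S)>.5
        def f(p):
            o=t+Rs@[p[0],0,-.0665+p[1]]; Rp=Rs@Ro.from_euler("y",p[2]).as_matrix()
            k=np.zeros((480*S,640*S),np.uint8)
            for B in(body,box(.138,.024,.062,.086),box(.02,.024,.03,.07,.062),box(.02,.024,.03,.07,-.062)):
                q=(w2px(cam,o+B@Rp.T)+.5)*S-.5
                cv2.fillConvexPoly(k,cv2.convexHull(np.round(q*16).astype(np.int32)),1,shift=4)
            return np.count_nonzero(m!=(k>0))/S/S
        r=minimize(f,[0,0,0],method="Nelder-Mead",options=dict(initial_simplex=[[0,0,0],[.008,0,0],[0,.006,0],[0,0,.08]]))
        print(cam,"dx,dz,pitch",r.x,"err",r.fun,"at0",f([0,0,0]),"px",m.sum()/16)
E
python3 - <<'E'
from fit6 import *; from plan import rel
R,n=targ(-.34,.345); p=np.array([.6448,.1562,.06])
rel(p+n*.107,-.34,.345)
run(0)
E
```

```text
clock 10.8 tcp [0.5825 0.1789 0.2497] force [ 0.6617  0.4211 -5.3896] gap 0.022755456203468506 90.52389979362488
turn shares [ 0.0005  0.0005 -0.0005] shift shares: old axes [ 0.0157 -0.0063  0.7831] new axes [ 0.0145 -0.0051  0.7831]
top pred [258.3521 187.5602] [(array([261., 177.]), 0.91, np.int64(1851)), (array([122., 258.]), 0.76, np.int64(1152))]
scene pred [380.4566 185.6024] [(array([381., 183.]), 0.76, np.int64(1354)), (array([356., 178.]), 0.7, np.int64(255))]
scene dx,dz,pitch [-0.0035 -0.0019 -0.0244] err 291.5 at0 327.25 px 1353.75
```

Emit:
drive_tool:
  series:
    - [[0.0152, -0.006, 0.043, 0, 0, 0], [0, 0, 0.08, 0, 0, 0], [0, 0, 0.08, 0, 0, 0], [0, 0, 0.08, 0, 0, 0], [0, 0, 0.08, 0, 0, 0], [0, 0, 0.08, 0, 0, 0], [0, 0, 0.08, 0, 0, 0], [0, 0, 0.08, 0, 0, 0], [0, 0, 0.08, 0, 0, 0], [0, 0, 0.06, 0, 0, 0], [0, 0, 0.04, 0, 0, 0], [0, 0, 0, 0, 0, 0], [0, 0, 0, 0, 0, 0]]

```text
clock: 12.62
tcp_pos: [0.6101, 0.1686, 0.1609]
orientation: [0.171, 0.167, 0.971, -0.028]
wrist_force: [0.6, 0.2, -5.0]
finger_gap: 0.0225
grip_force: 90.5
```

Run:
```python
from fit6 import *; from plan import rel
R,n=targ(-.34,.345); p=np.array([.6448,.1562,.06])
rel(p+n*.107,-.34,.345)
b=viewer.read_camera("scene")
cv2.imwrite("pics/c1.png",cv2.resize(b[130:290,300:460],(560,560),interpolation=cv2.INTER_CUBIC)[:,:,::-1])
run(0)
```

```text
clock 12.625 tcp [0.6101 0.1686 0.1609] force [ 0.5679  0.1832 -4.9958] gap 0.0225193771019387 90.4872465133667
turn shares [ 0.0006  0.0008 -0.0002] shift shares: old axes [-0.005  -0.0012  0.0035] new axes [-0.005  -0.0012  0.0034]
top pred [267.2676 185.1844] [(array([269., 170.]), 0.56, np.int64(1397)), (array([122., 257.]), 0.74, np.int64(1187))]
scene pred [382.6319 220.4669] [(array([381., 217.]), 0.93, np.int64(1321)), (array([418., 185.]), 0.68, np.int64(501))]
scene dx,dz,pitch [-0.0074 -0.001  -0.0311] err 354.5625 at0 411.5625 px 1320.75
```

View pics/c1.png

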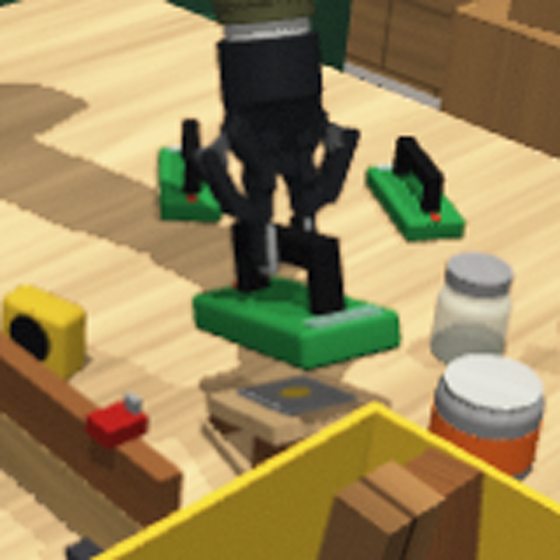

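The scanner's sole sits parallel above the plate, whose dot is at (297,390) in the crop, with a visible gap. Now I hold it still.

Emit:
drive_tool:
  series:
    - [[0, 0, 0, 0, 0, 0], [0, 0, 0, 0, 0, 0], [0, 0, 0, 0, 0, 0], [0, 0, 0, 0, 0, 0], [0, 0, 0, 0, 0, 0], [0, 0, 0, 0, 0, 0], [0, 0, 0, 0, 0, 0], [0, 0, 0, 0, 0, 0], [0, 0, 0, 0, 0, 0], [0, 0, 0, 0, 0, 0], [0, 0, 0, 0, 0, 0], [0, 0, 0, 0, 0, 0], [0, 0, 0, 0, 0, 0], [0, 0, 0, 0, 0, 0], [0, 0, 0, 0, 0, 0], [0, 0, 0, 0, 0, 0], [0, 0, 0, 0, 0, 0], [0, 0, 0, 0, 0, 0], [0, 0, 0, 0, 0, 0], [0, 0, 0, 0, 0, 0]]

```text
clock: 15.38
tcp_pos: [0.6099, 0.1686, 0.1605]
orientation: [0.17, 0.167, 0.971, -0.028]
wrist_force: [-0.1, 0.8, -4.6]
finger_gap: 0.0229
grip_force: 90.5
```

Emit:
drive_tool:
  series:
    - [[0, 0, -0.08, 0, 0, 0], [0, 0, -0.12, 0, 0, 0], [0, 0, -0.12, 0, 0, 0], [0, 0, -0.12, 0, 0, 0], [0, 0, -0.12, 0, 0, 0], [0, 0, -0.12, 0, 0, 0], [0, 0, -0.12, 0, 0, 0], [0, 0, -0.12, 0, 0, 0], [0, 0, 0, 0, 0.0274, 0], [0, 0, 0, 0, 0.0274, 0], [0, 0, 0, 0, 0.0274, 0], [0, 0, 0, 0, 0.0274, 0], [0, 0, 0, 0, 0, 0], [0, 0, 0, 0, 0, 0]]

```text
clock: 17.12
tcp_pos: [0.5746, 0.181, 0.2644]
orientation: [0.002, 0.169, 0.986, 0.0]
wrist_force: [-0.2, 0.8, -4.7]
finger_gap: 0.0229
grip_force: 90.5
```

Run:
```python
from plan import rel
rel([.4453,-.2773,.26],-.223)
```

```text
clock 17.125 tcp [0.5746 0.181  0.2644] force [-0.2176  0.7684 -4.6597] gap 0.022879153018444617 90.45223474502563
turn shares [ 0.0005  0.0015 -0.0372] shift shares: old axes [-0.2573 -3.9599  0.0309] new axes [ 0.2063 -3.9628  0.0366]
```

Emit:
drive_tool:
  series:
    - [[0, 0, 0, 0.0005, 0.0015, -0.0186], [0, 0, 0, 0, 0, -0.0186], [0.0115, -0.11, 0, 0, 0, 0], [0.0115, -0.22, 0, 0, 0, 0], [0.0115, -0.22, 0, 0, 0, 0], [0.0115, -0.24, 0, 0, 0, 0], [0.0115, -0.24, 0, 0, 0, 0], [0.0115, -0.24, 0, 0, 0, 0], [0.0115, -0.24, 0, 0, 0, 0], [0.0115, -0.24, 0, 0, 0, 0], [0.0115, -0.24, 0, 0, 0, 0], [0.0115, -0.24, 0, 0, 0, 0], [0.0115, -0.24, 0, 0, 0, 0], [0.0115, -0.24, 0, 0, 0, 0], [0.0115, -0.24, 0, 0, 0, 0], [0.0115, -0.24, 0, 0, 0, 0], [0.0115, -0.24, 0, 0, 0, 0], [0.0115, -0.22, 0, 0, 0, 0], [0.0115, -0.22, 0, 0, 0, 0], [0.0115, -0.11, 0, 0, 0, 0]]

```text
clock: 19.62
tcp_pos: [0.4434, -0.2803, 0.2646]
orientation: [-0.001, 0.112, 0.994, -0.0]
wrist_force: [-0.1, 0.8, -3.8]
finger_gap: 0.023
grip_force: 90.3
```

Emit:
drive_tool:
  series:
    - [[0, 0, 0, 0, 0, 0], [0, 0, 0, 0, 0, 0], [0, 0, 0.1, 0, 0, 0], [0, 0, 0.12, 0, 0, 0], [0, 0, 0.12, 0, 0, 0], [0, 0, 0.12, 0, 0, 0], [0, 0, 0.12, 0, 0, 0], [0, 0, 0.12, 0, 0, 0], [0, 0, 0.12, 0, 0, 0], [0, 0, 0.1, 0, 0, 0], [0, 0, 0, 0, 0, 0], [0, 0, 0, 0, 0, 0]]

```text
clock: 21.12
tcp_pos: [0.4445, -0.2795, 0.1542]
orientation: [-0.001, 0.111, 0.994, 0.0]
wrist_force: [0.5, -0.3, -5.9]
finger_gap: 0.0229
grip_force: 90.2
```

Run:
```python
from fit6 import *; from plan import rel
rel([.4453,-.2773,.1155],-.223)
b=viewer.read_camera("scene");a=viewer.read_camera("top");np.savez("d1.npz",a=a,b=b)
f=lambda x:cv2.resize(x,(400,480),interpolation=cv2.INTER_CUBIC)
cv2.imwrite("pics/d1.png",np.hstack([f(a[190:310,380:480]),f(b[190:310,150:250])])[:,:,::-1])
run(0)
```

```text
clock 21.125 tcp [ 0.4445 -0.2795  0.1542] force [ 0.5038 -0.3045 -5.8749] gap 0.02292147336562007 90.19312620162964
turn shares [-0.     -0.0004 -0.0001] shift shares: old axes [-0.0025  0.0193  0.3229] new axes [-0.002   0.0193  0.3229]
top pred [439.6688 260.2092] [(array([432., 240.]), 0.58, np.int64(873)), (array([170., 320.]), 0.7, np.int64(1119))]
scene pred [199.4461 255.0852] [(array([199., 256.]), 0.63, np.int64(1848)), (array([353., 180.]), 0.6, np.int64(411))]
scene dx,dz,pitch [ 0.0057  0.0006 -0.1028] err 394.0625 at0 476.25 px 1847.75
```

View pics/d1.png

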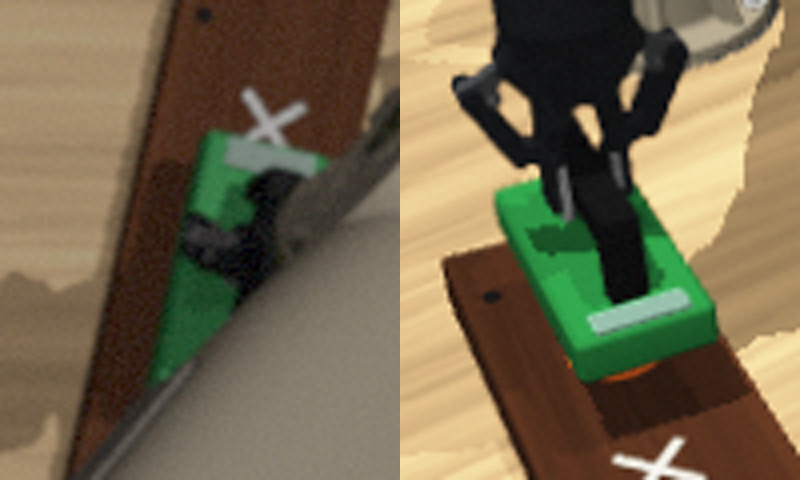

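Run:
```python
from fit6 import *
Z=np.load("d1.npz");b=Z["b"];a=Z["a"]
t=np.array([.4445,-.2795,.1542]);R,n=targ(-.2235);Rs=R@np.diag([-1,1,-1])
print("top corner px2w",px2w("top",[(431.25,222.5)],.1177),"pred",t[:2]+(Rs@[.09,.042,0])[:2])
h=cv2.cvtColor(b,cv2.COLOR_RGB2HSV).astype(int)
g=(h[:,:,0]>45)&(h[:,:,0]<95)&(h[:,:,1]>70);g[:225]=0;g[295:]=0;g[:,:165]=0;g[:,240:]=0
g=cv2.morphologyEx(g.astype(np.uint8),cv2.MORPH_OPEN,np.ones((3,3)))
hull=cv2.convexHull(np.argwhere(g)[:,::-1].astype(np.int32));m=np.zeros((480,640),np.uint8);cv2.fillConvexPoly(m,hull,1)
M=cv2.resize(m.astype(np.float32),None,fx=S,fy=S)>.5
B=box(.18,.084,0,.03)
def f(p,ret=0):
    q=(w2px("scene",t+Rs@[p[0],0,-.0665+p[1]]+(B)@(Rs@Ro.from_euler("yz",[p[2],p[3]]).as_matrix()).T)+.5)*S-.5
    k=np.zeros(M.shape,np.uint8);cv2.fillConvexPoly(k,cv2.convexHull(np.round(q*16).astype(np.int32)),1,shift=4)
    return np.count_nonzero(M!=(k>0))/S/S
for fix in ([1,1,1,1],[1,0,1,1],[1,0,0,0],[1,1,0,0],[1,1,0,1],[1,1,1,0]):
    fx=np.array(fix);e=np.vstack([np.zeros(4),np.diag([.006,.006,.06,.06])[fx>0]])[:,fx>0]
    F=lambda x:f(np.bincount(np.flatnonzero(fx),x,4))
    r=minimize(F,np.zeros(fx.sum()),method="Nelder-Mead",options=dict(initial_simplex=e));print(fix,r.x,r.fun)
print("at0",f([0,0,0,0]),m.sum())
o=cv2.resize(b,None,fx=4,fy=4,interpolation=cv2.INTER_CUBIC)
for X,c in((t+Rs@[0,0,-.0665]+B@Rs.T,(255,0,255)),(t+Rs@[0,0,-.0665]+box(.138,.024,.062,.086)@Rs.T,(255,255,0))):
    q=np.round((w2px("scene",X)+.5)*4).astype(np.int32)
    for i in range(8):
        for j in(1,2,4):
            if not i&j: cv2.line(o,q[i].tolist(),q[i|j].tolist(),c,1)
cv2.imwrite("pics/e1.png",o[800:1200,620:1000][:,:,::-1])
```

```text
top corner px2w [[ 0.5386 -0.256   0.1177]] pred [ 0.5416 -0.2585]
[1, 1, 1, 1] [ 0.0082  0.0029 -0.0836 -0.0227] 162.0
[1, 0, 1, 1] [ 0.0045 -0.0809 -0.0289] 152.75
[1, 0, 0, 0] [-0.0045] 243.4375
[1, 1, 0, 0] [-0.0055 -0.0014] 241.375
[1, 1, 0, 1] [-0.0048 -0.0011 -0.0038] 242.4375
[1, 1, 1, 0] [-0.     -0.0024 -0.0694] 163.25
at0 259.625 1859
```

View pics/e1.png

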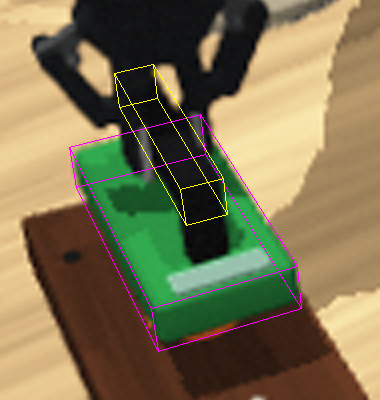

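The overlay agrees with the image to 1–2 px at the front and left edges. The pitch fit is biased because the handle hides the rear corner, so I'll refit without the dark pixels.

Run:
```python
from fit6 import *
Z=np.load("d1.npz");b=Z["b"]
t=np.array([.4445,-.2795,.1542]);R,n=targ(-.2235);Rs=R@np.diag([-1,1,-1])
o=cv2.resize(b,None,fx=S,fy=S,interpolation=cv2.INTER_CUBIC)
h=cv2.cvtColor(cv2.GaussianBlur(o,(0,0),2),cv2.COLOR_RGB2HSV).astype(int);H,Sa,V=h[:,:,0],h[:,:,1],h[:,:,2]
G=(H>40)&(H<100)&(Sa>40)&(V>45)
D=cv2.dilate(((V<55)&~G&~((H<15)&(Sa>100))).astype(np.uint8),np.ones((5,5)))>0
y,x=np.mgrid[:480*S,:640*S];roi=(x>165*S)&(x<240*S)&(y>226*S)&(y<295*S)&~D
print(G[roi].sum()/16,D[226*S:295*S,165*S:240*S].sum()/16)
B=box(.18,.084,0,.03)
def f(p):
    q=(w2px("scene",t+Rs@[p[0],p[4],-.0665+p[1]]+B@(Rs@Ro.from_euler("yz",[p[2],p[3]]).as_matrix()).T)+.5)*S-.5
    k=np.zeros(G.shape,np.uint8);cv2.fillConvexPoly(k,cv2.convexHull(np.round(q*16).astype(np.int32)),1,shift=4)
    return np.count_nonzero((G!=(k>0))&roi)/S/S
for fix in ([1,1,1,1,0],[1,0,1,0,0],[1,0,0,0,0],[1,0,0,0,1],[1,1,1,1,1]):
    fx=np.array(fix);e=np.vstack([np.zeros(5),np.diag([.006,.006,.06,.06,.006])[fx>0]])[:,fx>0]
    r=minimize(lambda z:f(np.bincount(np.flatnonzero(fx),z,5)),np.zeros(fx.sum()),method="Nelder-Mead",options=dict(initial_simplex=e));print(fix,r.x,r.fun)
print(f(np.zeros(5)))
```

```text
1369.8125 751.3125
[1, 1, 1, 1, 0] [ 0.005   0.0035 -0.0553 -0.0259] 115.0625
[1, 0, 1, 0, 0] [-0.0008 -0.0478] 125.0
[1, 0, 0, 0, 0] [-0.0045] 151.4375
[1, 0, 0, 0, 1] [-0.0061  0.0022] 139.375
[1, 1, 1, 1, 1] [-0.001  -0.0002 -0.0453 -0.0169  0.0009] 106.5625
169.0625
```

Emit:
drive_tool:
  series:
    - [[-0.015, 0.0193, 0.04, 0, 0.008, 0], [0, 0, 0.06, 0, 0, 0], [0, 0, 0.06, 0, 0, 0], [0, 0, 0.06, 0, 0, 0], [0, 0, 0.05, 0, 0, 0], [0, 0, 0.03, 0, 0, 0], [0, 0, 0.02, 0, 0, 0], [0, 0, 0, 0, 0, 0], [0, 0, 0, 0, 0, 0], [0, 0, 0, 0, 0, 0], [0, 0, 0, 0, 0, 0]]

```text
clock: 22.8
tcp_pos: [0.4457, -0.2773, 0.1156]
orientation: [-0.013, 0.111, 0.994, 0.002]
wrist_force: [-0.6, -0.1, -4.0]
finger_gap: 0.0231
grip_force: 90.4
```

Run:
```python
from fit6 import *; from plan import rel
rel([.4453,-.2773,.1155],-.223)
b=viewer.read_camera("scene")
s=env.get_state();t=s["tcp_pos"];w,qa,qb,qc=s["orientation"];R=Ro.from_quat([qa,qb,qc,w]).as_matrix();Rs=R@np.diag([-1,1,-1])
o=cv2.resize(b,None,fx=S,fy=S,interpolation=cv2.INTER_CUBIC)
h=cv2.cvtColor(cv2.GaussianBlur(o,(0,0),2),cv2.COLOR_RGB2HSV).astype(int);H,Sa,V=h[:,:,0],h[:,:,1],h[:,:,2]
G=(H>40)&(H<100)&(Sa>40)&(V>45)
D=cv2.dilate(((V<55)&~G&~((H<15)&(Sa>100))).astype(np.uint8),np.ones((5,5)))>0
c=w2px("scene",[t-[0,0,.05]])[0]
y,x=np.mgrid[:480*S,:640*S];roi=(abs(x-c[0]*S)<38*S)&(abs(y-c[1]*S)<36*S)&~D
B=box(.18,.084,0,.03)
def f(p):
    q=(w2px("scene",t+Rs@[p[0],p[4],-.0665+p[1]]+B@(Rs@Ro.from_euler("yz",[p[2],p[3]]).as_matrix()).T)+.5)*S-.5
    k=np.zeros(G.shape,np.uint8);cv2.fillConvexPoly(k,cv2.convexHull(np.round(q*16).astype(np.int32)),1,shift=4)
    return np.count_nonzero((G!=(k>0))&roi)/S/S
for fix in ([1,0,1,0,0],[1,0,0,0,1],[1,1,1,1,1]):
    fx=np.array(fix);e=np.vstack([np.zeros(5),np.diag([.006,.006,.06,.06,.006])[fx>0]])[:,fx>0]
    r=minimize(lambda z:f(np.bincount(np.flatnonzero(fx),z,5)),np.zeros(fx.sum()),method="Nelder-Mead",options=dict(initial_simplex=e));print(fix,r.x,r.fun)
```

```text
clock 22.8 tcp [ 0.4457 -0.2773  0.1156] force [-0.6097 -0.0947 -4.0249] gap 0.02311108308808085 90.37928938865662
turn shares [ 0.0001 -0.0085 -0.0001] shift shares: old axes [ 0.0035 -0.0012  0.001 ] new axes [ 0.0035 -0.0012  0.0009]
[1, 0, 1, 0, 0] [-0.0002 -0.0367] 87.5
[1, 0, 0, 0, 1] [-0.0024  0.0019] 79.1875
[1, 1, 1, 1, 1] [-0.0007 -0.0009 -0.0259 -0.0058  0.0019] 69.8125
```

```bash
python3 -c "
from workcell import order
print(order.hand_in())"
```

```text
the job is handed in; nothing more can be done
None
```

I held the scanner about 4 cm off the test plate for at least 2 s. It is now held level about 1 cm above the orange ring, within about 3 mm of centre by my measurement. The job is handed in at about 23 s, but the hand-in gave no verdict.

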